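Load a torch cassette into the cam clamp

TASK

Swing the clamp's cam lever fully back to open it, gently lay the blue torch cassette flat in the channel between the red pad and the blue stop, centred, its glass tube pointing away from where the open lever points, and let go of it. Then turn the lever just far enough that the pad takes up the gap and holds the cassette against the stop with its spring pressed in about half way, never overrunning so far that the spring nearly bottoms. Leave the orange cassette and the flasks where they are.

Things in the scene. Friction and masses are not known exactly. Their poses are not given: they have to be found in the camera images.
- clamp: Cam clamp fixed to the bench. Aluminium plate 120 x 140 x 12 mm; origin on the bench, plate from x -60 to 60, y -95 to 45, top at z 12 mm. It presses along its own +y: from -y to +y stand cam, dark steel jaw (46 mm long, top z 32), red spring pad, free channel, blue stop.
- lever (a joint): Lever angle q, rad: 0 (fully open, end stop) to 2.2, growing counter-clockwise seen from above, which closes the clamp. The arm points in the clamp's frame along direction pi + q (q = 0: -x; q = pi/2: -y). Starts partly closed, 1.0 to 1.6. Friction 0.2 N m (2 to 3 N at the knob): it stays where left, also with the pad pressed.
- lever_knob (a point): Grip point on the axis of the yellow upright knob at the lever's end, 90 mm from the cam pivot, 68 mm above the bench. Round post 16 mm in diameter, z 47 to 82 mm, on a black arm 18 mm wide (z 39 to 47 mm). Fingers may keep one orientation along the arc; the knob turns between them.
- pad (a joint): How far the red pad's spring is pressed in, m: 0 free, 0.006 bottomed. Spring rate 1500 N/m with 0.45 N preload. It is also the closing of the 6 mm gap between red pad and dark steel jaw, seen from above. About 0.003 is right.
- pad_face (a point): Centre of the red pad's pressing face (44 x 16 mm, faces clamp +y), 22 mm above the bench; at clamp y = -24 mm plus the cam's push minus the spring's compression.
- stop_face (a point): Centre of the blue stop's face (50 mm long, 20 mm tall, faces clamp -y), 22 mm above the bench, at clamp y = 12 to 17 mm. With the lever open there are 36 to 41 mm between pad and stop.
- cassette_blue: The cassette to load: white block 60 (x) x 30 (y) x 26 mm (z); blue upright grip fin on top, 32 mm along x, 12 mm thick in y, z 26 to 60 mm, to be taken from above; glass tube 16 mm thick from its +x end to x = 90 mm, with a 22 mm blue collar; nipple to x = -42 mm. Origin: centre of the block's underside. 110 to 230 g. Lies in the tray, left or right.
- cassette_blue_tip (a point): End of the blue cassette's glass tube, on its axis, 90 mm ahead of the origin along cassette +x, 13 mm above its underside.
- cassette_orange: The other cassette, of the same shape with orange fin and collar; lies beside the blue one in the tray and stays there.
- tray: Low open wooden tray, fixed, 180 x 200 mm, rim 12 mm high, walls 4 mm, floor about 4 mm above the bench. Origin under its centre.
- flask_a: Stoppered flask standing on the bench between tray and clamp: bulb 50 mm in diameter up to z 45 mm, neck 15 mm, black stopper 20 mm in diameter, 150 mm tall in all. Origin: centre of its underside.
- flask_b: Flask of the same shape, beyond the clamp's far right corner.
- flask_c: Flask of the same shape, clear glass, on the near right of the clamp, outside the lever's swing.
- stop: The blue stop block of the clamp, 50 x 14 mm, 20 mm tall on the plate (top at z 32 mm). Fixed, but set anew each time. Origin: under the middle of its face, on the plate; axes as the clamp's.
- channel (a point): Point on the clamp plate's top, in the channel between pad and stop, at clamp x 0, y -4, z 12 mm (a thin blue line runs beside it). The cassette lies flat here, its length along clamp x, its block centred at clamp x = 0, its tube towards clamp +x, opposite to where the open lever's arm points.
- cam_pivot (a point): Upright axis of the cam lever, at clamp x 0, y -62.1 mm; the point is at the top of the lever arm, z 47 mm. The eccentric cam pushes jaw and pad towards clamp +y by 7.3 mm for each radian of the lever angle (0 at lever 0, 16 mm at 2.2).
Mind the look-alikes: they are no part of the job. Leave any green look-alike of the cassette_blue alone. Of the things shaped like the clamp, the aluminium one is meant.

How it is judged:
By the outcome, as a careful person would: the job done as asked, in the order asked, and still so for the second after the job is handed in, with the robot touching nothing.
It also fails if it takes over 67 s, if anything falls off the work surface, if the arm or the gripper's body presses on something with over 40 N, if the wrist force passes 120 N, or if a joint passes its speed limit or range.

ROBOT

A 6-joint arm with a two-finger parallel gripper is mounted at the origin on the work surface. World frame = base frame: x ahead of the robot, y to its left, z up, the work surface at z = 0. Lengths are in m, angles in rad, forces in N, time in s.
With the tool pointing down it reaches from about 0.325 to 0.9 m from the base axis. Payload 3.5 kg.
Tool frame: the origin (TCP) lies midway between the tips of the shut fingers; the grasp point (between the pads) lies 19 mm behind it (env.grip_point_offset is the distance from the TCP to the grasp point, in m); z points along the fingers, y is the line along which they close (so a half turn about z gives the same grasp; the last joint's range is limited). The gripper opens to 85 mm and grips with 20 to 120 N. Pads are 22 mm wide; open, the fingers measure 114 mm over their backs; the gripper's body (76 mm by 85 mm) begins 54 mm behind the grasp point. The pads swing forward as they close: fully open they stand 13 mm farther back than shut.
Start: joints at [1.041, 0.276, -0.026, 1.268, 0, 1.467], TCP at [0.259, 0.569, 0.231] pointing down, gripper open.
Joint ranges: [-3.12, 3.12], [-0.85, 1.88], [-1.08, 1.24], [-1.95, 2.15], [-1.57, 1.53], [-3.14, 3.14]. Speed limits (rad/s): [2.57, 2.57, 3.14, 3.14, 3.14, 3.14].

INTERFACE

Orientations are given as a rotation vector (axis times angle).
In Python, from bench import env gives the robot as it stands. The module is installed in compiled form; this text tells all that it offers.
- The arm moves only by the tool carry_out, never from a script. Its argument "steps" is a list of rows, each an object with "travel": the shift along the tool's x, y, z in cm, a list of three; "spin": the turn about the tool's z in degrees; "fingers": the opening, from 0 (shut) to 1 (fully open). In form: [{"travel": [tx, ty, tz], "spin": spin, "fingers": fingers}, ...]. A call has 1 to 10 rows; each row is the pose to reach, as a shift and turn from the pose commanded when the call began, along the tool's axes at that moment; what a row does not reach only later rows make up. A row lasts 1/12 s, in which the tool goes at most 41.7 mm and 7.16 degrees, less where a joint would pass 70% of its speed; a pose out of reach is approached as far as the arm can. A call with a gripper value outside its range is refused whole. The fingers move at their own pace and stop on an object; the grip force is fixed at half the most. Time passes only in rows, so rows that repeat a pose let the fingers close. It gives the time, the measured TCP pose, the force, the opening and the grip force at its end, in the units of the state.
- env.state(): the state, without advancing time (a new reading comes with each control period).
- env.capture(name): name is "scene" or "top"; returns the picture (420x560x3 uint8, red, green, blue); there is no depth.
- env.get_calibration(name): a dict with "K" (3x3 intrinsics, pixels), "world_from_camera" (4x4, takes a point from camera to world coordinates). Camera axes: x right, y up, looking along -z (the intrinsics and any distortion apply to the point x, -y, -z); pixel columns grow to the right and rows downward; lengths in m; the calibration is good to about 2 mm. A picture is of the moment at which its call begins. get_calibration takes no time and is no camera call.
- env.close_job(): hands the job in; it is judged then, once.
The state is a dict: "clock": time; "joint_pos": joint angles; "dq": joint speeds; "tau": joint torques, N m; "position": TCP position; "tool_rot": TCP orientation; "force": force on the tool from outside, world axes, zero at the start; "torque": the same for the moment, N m; "finger_gap": finger opening in m; "grasp_force": force on a finger pad.
Only numpy, scipy, OpenCV 4.12 (cv2) and the standard library are available. Lean on these libraries where they do the work, as an engineer would, in place of code of your own. Each camera call takes 0.05 s, during which the arm holds its last target. There are 200 camera calls.

## Working session

There is one attempt and no reset: what is moved stays moved. The work goes in short steps, Python scripts to look and compute and a tool call to move; the robot and the scene stay as the last step left them, time stands still between calls to the robot, and variables do not carry over. Pictures are saved under pics/ and viewed, at most 10 in all, crops included, and the job is handed in when it is done.

Besides the shell and the picture viewer there is one more tool, called after "Call:" as a command line: name --argument value ..., lists and objects as JSON in quotes. carry_out: Moves the arm, as the interface text tells. Its arguments: {"type":"object","properties":{"steps":{"type":"array","items":{"type":"object","properties":{"travel":{"type":"array","items":{"type":"number"}},"spin":{"type":"number"},"fingers":{"type":"number"}}}}},"required":["steps"]}

```bash
mkdir -p pics; python3 - <<'E'
from bench import env
import cv2,numpy as np
for n in("scene","top"):
    im=env.capture(n); cv2.imwrite(f"pics/{n}0.png",im[:,:,::-1]); c=env.get_calibration(n); print(n,{k:np.round(v,4).tolist() if not isinstance(v,str) else v for k,v in c.items()})
s=env.state();print({k:np.round(v,3) for k,v in s.items()}, env.grip_point_offset)
E
```

```text
scene {'K': [[402.7982, 0.0, 277.007], [0.0, 402.7982, 211.7659], [0.0, 0.0, 1.0]], 'world_from_camera': [[0.8214, -0.3204, 0.4719, 1.1036], [0.57, 0.489, -0.6603, -0.6124], [-0.0192, 0.8113, 0.5843, 0.6525], [0.0, 0.0, 0.0, 1.0]]}
top {'K': [[416.7428, 0.0, 276.5964], [0.0, 416.7428, 212.3457], [0.0, 0.0, 1.0]], 'world_from_camera': [[0.0086, 0.9983, -0.0574, 0.564], [-1.0, 0.0087, 0.0022, 0.0679], [0.0027, 0.0573, 0.9984, 1.2352], [0.0, 0.0, 0.0, 1.0]]}
{'clock': np.float64(0.1), 'joint_pos': array([ 1.041,  0.277, -0.028,  1.268, -0.   ,  1.467]), 'dq': array([ 0.001, -0.001,  0.004,  0.001, -0.   , -0.001]), 'tau': array([ 1.0000e-03, -4.4671e+01,  2.9613e+01,  8.0000e-03, -0.0000e+00,
       -0.0000e+00]), 'position': array([0.258, 0.568, 0.23 ]), 'tool_rot': array([-6.65e-01, -3.07e+00,  3.00e-03]), 'force': array([-0.507,  0.161,  0.401]), 'torque': array([-0.049,  0.051, -0.007]), 'grasp_force': np.float64(0.0), 'finger_gap': np.float64(0.085)} 0.0187
```

View pics/scene0.png

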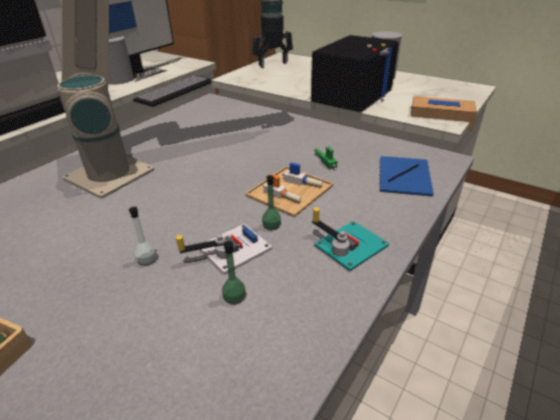

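View pics/top0.png

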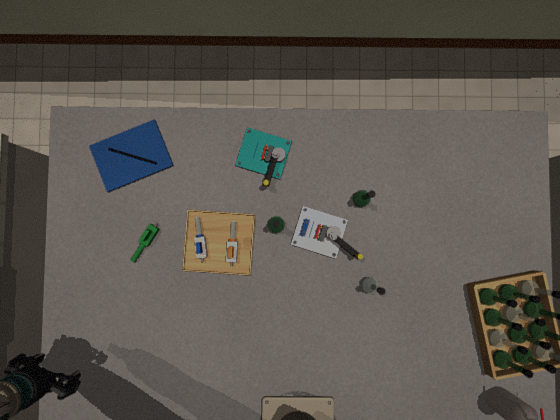

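The top picture shows the aluminium (white-grey) clamp at about (320,232), with a teal look-alike at (265,153). The tray is at (220,242), holding the blue cassette at (200,240) and the orange one at (232,245). A green look-alike lies at (145,242). The flasks stand at (276,225), (361,198) and (368,285). I'll use the aluminium clamp and the white cassette with the blue fin, and confirm both in a crop.

```bash
python3 - <<'E'
import cv2
im=cv2.imread("pics/top0.png")[190:290,180:380]
cv2.imwrite("pics/crop0.png",cv2.resize(im,None,fx=4,fy=4,interpolation=cv2.INTER_CUBIC))
E
```

```text
(no output)
```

View pics/crop0.png

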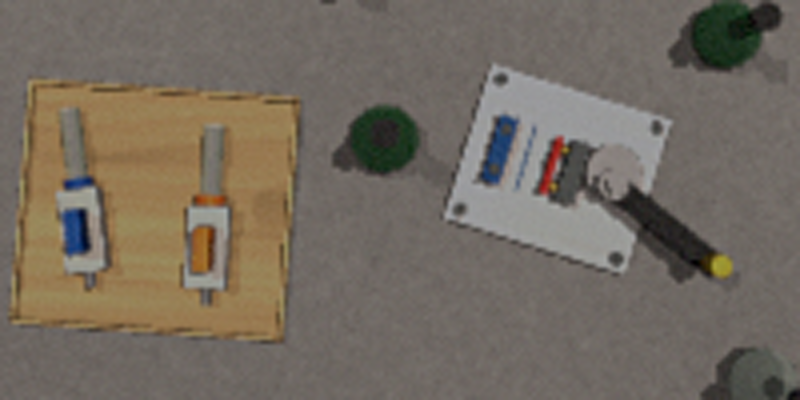

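The crop confirms the aluminium clamp: plate corners at crop (490,65), (672,122), (620,272) and (445,215), blue stop at (500,150), red pad at (552,165) and knob at (720,265). It also shows the blue-fin cassette at (80,230) with its tube pointing up.

```bash
cat > h.py <<'E'
from bench import env
import numpy as np, cv2
from scipy.optimize import least_squares
C={n:env.get_calibration(n) for n in("top","scene")}
def proj(n,P):
    T=np.linalg.inv(C[n]["world_from_camera"]);q=np.atleast_2d(P)@T[:3,:3].T+T[:3,3]
    q=q*[1,-1,-1];u=q@np.array(C[n]["K"]).T;return u[:,:2]/u[:,2:]
def ray(n,uv,z):
    uv=np.atleast_2d(uv);d=np.c_[uv,np.ones(len(uv))]@np.linalg.inv(C[n]["K"]).T*[1,-1,-1]
    W=np.array(C[n]["world_from_camera"]);d=d@W[:3,:3].T;o=W[:3,3];return o+d*((z-o[2])/d[:,2])[:,None]
def crop2full(c,off,s): return (np.array(c,float)+.5)/s-.5+off
def pose(p,L):  # p=x,y,yaw ; L local Nx3
    c,s=np.cos(p[2]),np.sin(p[2]);L=np.atleast_2d(L);return np.c_[p[0]+c*L[:,0]-s*L[:,1],p[1]+s*L[:,0]+c*L[:,1],L[:,2]]
E
python3 - <<'E'
from h import *
g=lambda c:crop2full(c,[180,190],4)
cor=np.array([[60,45,12],[60,-95,12],[-60,-95,12],[-60,45,12]])/1e3
uv=g([(492,65),(672,122),(622,272),(444,216)])
f=least_squares(lambda p:(proj("top",pose(p,cor))-uv).ravel(),[.55,-.03,-.3]);p=f.x
print("clamp",p,np.degrees(p[2]),"res",f.fun.round(2))
c,s=np.cos(p[2]),np.sin(p[2])
def loc(w): d=w[:,:2]-p[:2];return np.c_[d[:,0]*c+d[:,1]*s,-d[:,0]*s+d[:,1]*c]*1e3
k=ray("top",g([(720,265)]),.082);print("knob",k,loc(k))
d=loc(k)[0]-[0,-62.1];print(np.hypot(*d),np.arctan2(d[1],d[0])+np.pi if d[1]<0 else 0)
print("stop/pad/jaw edges z32",loc(ray("top",g([(516,152),(484,150),(545,165),(562,165),(570,170),(592,172)]),.032)))
# cassette blue: block corners top z .030 (tray floor 4mm)
b=g([(57,189),(98,182),(105,270),(66,274)]);w=ray("top",b,.03);print("blk",w.round(4),np.linalg.norm(np.diff(w,axis=0),axis=1))
fn=ray("top",g([(62,209),(83,207),(88,251),(68,253)]),.064);print("fin",fn.round(4),fn.mean(0),np.linalg.norm(np.diff(fn,axis=0),axis=1))
print("tip",ray("top",g([(70,108)]),.017+.004), ray("top",g([(90,288)]),.021))
for nm,q in(("a",(384,133)),("b",(768,17)),("c",(773,388))):print("flask",nm,ray("top",g([q]),.15))
print("oran fin",ray("top",g([(202,248)]),.064))
# scene enlargement of clamp + tray
im=cv2.imread("pics/scene0.png");cv2.imwrite("pics/crop1.png",cv2.resize(im[155:275,170:340],None,fx=4.7,fy=4.7,interpolation=cv2.INTER_CUBIC))
im=cv2.imread("pics/top0.png");cv2.imwrite("pics/crop2.png",cv2.resize(im[200:270,285:370],None,fx=8,fy=8,interpolation=cv2.INTER_CUBIC))
E
```

```text
clamp [ 0.58586902 -0.03588663 -0.3034414 ] -17.38591145867692 res [-0.15 -0.86  0.23 -0.51  0.52  1.04 -0.6   0.3 ]
knob [[ 0.51209627 -0.16465071  0.082     ]] [[ -31.92684964 -144.92509242]]
88.7655319480765 1.2028754753685835
stop/pad/jaw edges z32 [[  1.29407867   9.00500326]
 [ -4.42242776  31.4230481 ]
 [ -1.21505137 -13.74516655]
 [  2.55072018 -25.41882245]
 [  0.88706749 -31.99704164]
 [  4.38550242 -47.5356108 ]]
blk [[0.5603 0.3032 0.03  ]
 [0.5656 0.2737 0.03  ]
 [0.5024 0.2675 0.03  ]
 [0.4993 0.2955 0.03  ]] [0.02993866 0.06346657 0.02815605]
fin [[0.5465 0.2928 0.064 ]
 [0.548  0.2781 0.064 ]
 [0.5173 0.274  0.064 ]
 [0.5158 0.288  0.064 ]] [0.53188093 0.2832292  0.064     ] [0.01475531 0.03094436 0.01403748]
tip [[0.61927674 0.29667159 0.021     ]] [[0.48890586 0.2796486  0.021     ]]
flask a [[0.59889269 0.06770422 0.15      ]]
flask b [[ 0.67696091 -0.18281763  0.15      ]]
flask c [[ 0.43634494 -0.18496358  0.15      ]]
oran fin [[0.52006851 0.19434077 0.064     ]]
```

View pics/crop2.png

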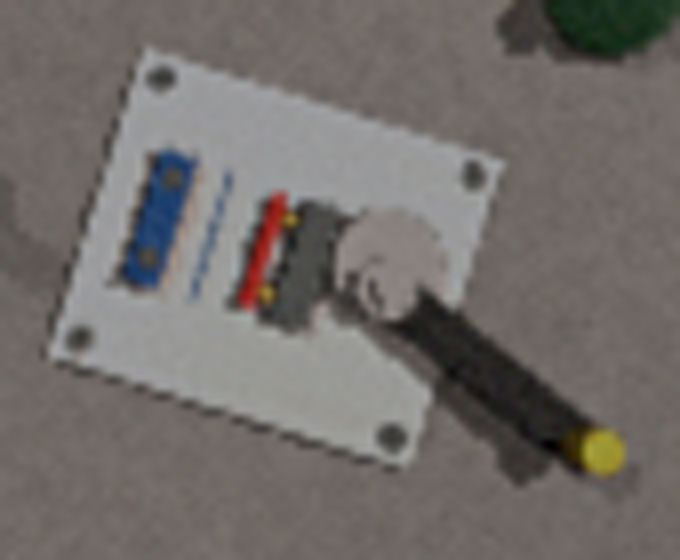

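The enlarged crop shows the plate corners at crop (148,47), (505,162), (408,468) and (50,356). The stop face runs (197,157)–(157,288), the pad face (277,195)–(240,305), and the knob top is at (602,452).

```bash
python3 - <<'E'
from h import *
g=lambda c:crop2full(c,[285,200],8)
cor=np.array([[60,45,12],[60,-95,12],[-60,-95,12],[-60,45,12]])/1e3
holes=np.array([[52,37,12],[52,-87,12],[-52,-87,12],[-52,37,12]])/1e3
uv=g([(146,47),(506,162),(408,468),(49,356)])
f=least_squares(lambda p:(proj("top",pose(p,cor))-uv).ravel(),[.55,-.03,-.3]);p=f.x
print("clamp",p,np.degrees(p[2]),"res",f.fun.round(2))
c,s=np.cos(p[2]),np.sin(p[2])
def loc(w): d=w[:,:2]-p[:2];return (np.c_[d[:,0]*c+d[:,1]*s,-d[:,0]*s+d[:,1]*c]*1e3).round(1)
print("holes",loc(ray("top",g([(161,78),(473,174),(391,437),(79,338)]),.012)))
k=ray("top",g([(602,452)]),.082);d=loc(k)[0]-[0,-62.1];print("knob",k,loc(k),np.hypot(*d),np.arctan2(d[1],d[0])+np.pi)
print("stop",loc(ray("top",g([(197,157),(157,288),(158,152),(122,282)]),.032)))
print("pad",loc(ray("top",g([(273,195),(238,305),(288,198),(252,306)]),.030)))
print("scene proj corners",proj("scene",pose(p,cor)).round(1))
np.save("clamp.npy",p)
E
```

```text
clamp [ 0.58569893 -0.03650472 -0.3002353 ] -17.202215753102067 res [-0.21 -0.33  0.22 -0.26  0.39  0.59 -0.4  -0.01]
holes [[ 50.   35.4]
 [ 51.2 -84.3]
 [-49.8 -84.2]
 [-50.1  35.4]]
knob [[ 0.51158598 -0.16516638  0.082     ]] [[ -32.7 -144.8]] 88.93019734600843 1.1942573542161163
stop [[ 25.   15.4]
 [-24.4  15. ]
 [ 22.5  29.4]
 [-26.2  27.6]]
pad [[ 20.4 -15. ]
 [-21.3 -14.8]
 [ 21.  -20.5]
 [-20.1 -19.8]]
scene proj corners [[271.9 245.5]
 [222.9 271.1]
 [197.1 244.5]
 [244.2 222.5]]
```

View pics/crop1.png

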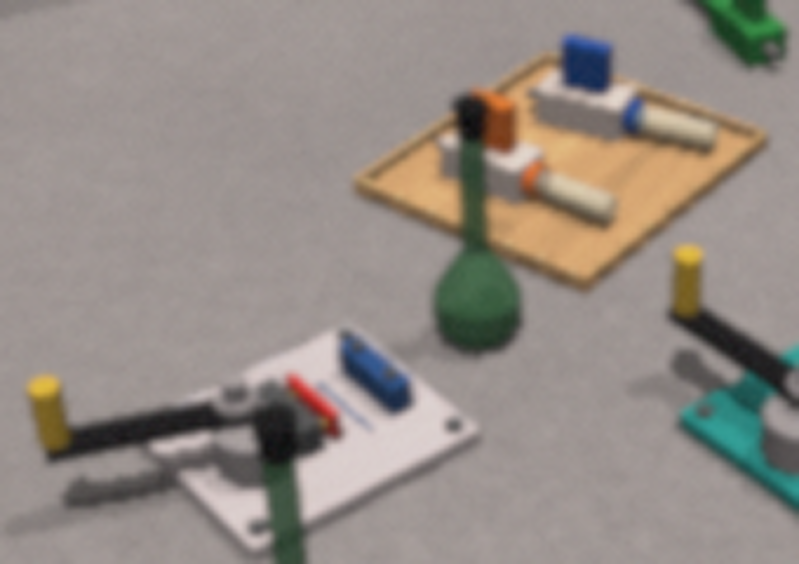

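The scene crop shows the same layout, and the plate corners fall within about 1 px of my projection, so the clamp pose is consistent. Stop face is at clamp y ≈ 15.2 mm and lever q ≈ 1.19. I'll go to the knob first.

```bash
cat >> h.py <<'E'
from scipy.spatial.transform import Rotation as Ro
p=np.load("clamp.npy")
def knob(q,z=.05): return pose(p,[[-.09*np.cos(q),-.0621-.09*np.sin(q),z]])[0]
def plan(pts,fromp=None,rot=None):
    s=env.state();R=Ro.from_rotvec(s["tool_rot"] if rot is None else rot).as_matrix();o=s["position"] if fromp is None else np.array(fromp)
    a0=np.degrees(np.arctan2(R[1,1],R[0,1]))
    print("t",s["clock"].round(2),"pos",o.round(4),"yang %.2f"%a0,"tilt",R[:,2].round(3),"F",np.round(s["force"],1),"gap",s["finger_gap"].round(4),"gf",np.round(s["grasp_force"],1))
    for P in pts:
        d=R.T@(np.array(P[:3])-o)*100;sp=-((P[3]-a0+90)%180-90) if len(P)>3 else 0
        print(np.round(P,4),"travel",d.round(2),"spin %.1f"%sp)
E
python3 - <<'E'
from h import *
print(env.state()["joint_pos"])
k=knob(1.194)
plan([(*k[:2],.2,107),(*k[:2],.11,107),(*k[:2],.051,107)])
E
```

```text
[ 1.04059655e+00  2.77100464e-01 -2.77219783e-02  1.26801310e+00
 -2.01434209e-06  1.46740945e+00]Traceback (most recent call last):
  File "<stdin>", line 4, in <module>
  File "h.py", line 20, in plan
    print("t",s["clock"].round(2),"pos",o.round(4),"yang %.2f"%a0,"tilt",R[:,2].round(3),"F",np.round(s["force"],1),"gap",s["finger_gap"].round(4),"gf",np.round(s["grasp_force"],1))
              ^^^^^^^^^^^^^^^^
AttributeError: 'float' object has no attribute 'round'
```

```bash
sed -i 's/s\["clock"\].round(2)/round(float(s["clock"]),2)/; s/s\["finger_gap"\].round(4)/round(float(s["finger_gap"]),4)/' h.py
python3 - <<'E'
from h import *
k=knob(1.194)
plan([(*k[:2],.2,107),(*k[:2],.11,107),(*k[:2],.051,107)])
E
```

```text
t 0.1 pos [0.2584 0.5683 0.2303] yang 65.55 tilt [-0.001 -0.002 -1.   ] F [-0.5  0.2  0.4] gap 0.0852 gf 0.0
[  0.5109  -0.166    0.2    107.    ] travel [-53.39 -56.38   3.13] spin -41.5
[  0.5109  -0.166    0.11   107.    ] travel [-53.39 -56.36  12.13] spin -41.5
[ 5.109e-01 -1.660e-01  5.100e-02  1.070e+02] travel [-53.39 -56.35  18.03] spin -41.5
```

Call:
carry_out --steps '[{"travel": [-2.7,-2.8,0.2],"spin": -4,"fingers": 0.5},{"travel": [-5.4,-5.6,0.3],"spin": -8,"fingers": 0.45},{"travel": [-8.1,-8.4,0.5],"spin": -12,"fingers": 0.45},{"travel": [-10.8,-11.2,0.7],"spin": -16,"fingers": 0.45},{"travel": [-13.5,-14,0.8],"spin": -20,"fingers": 0.45},{"travel": [-16.2,-16.9,1],"spin": -24,"fingers": 0.45},{"travel": [-18.9,-19.7,1.1],"spin": -28,"fingers": 0.45},{"travel": [-21.6,-22.5,1.3],"spin": -32,"fingers": 0.45},{"travel": [-24.3,-25.4,1.4],"spin": -36,"fingers": 0.45},{"travel": [-27,-28.2,1.6],"spin": -40,"fingers": 0.45}]'

```text
clock: 0.93
position: [0.3876, 0.1986, 0.2151]
tool_rot: [0.431, -3.112, 0.0]
force: [0.7, -0.6, 0.8]
finger_gap: 0.0381
grasp_force: 0.0
```

```bash
python3 - <<'E'
from h import *
k=knob(1.194)
plan([(*k[:2],.2,107),(*k[:2],.11,107),(*k[:2],.051,107)])
E
```

```text
t 0.93 pos [0.3876 0.1986 0.2151] yang 105.77 tilt [-0. -0. -1.] F [ 0.7 -0.6  0.8] gap 0.0381 gf 0.0
[  0.5109  -0.166    0.2    107.    ] travel [ -1.97 -38.44   1.51] spin -1.2
[  0.5109  -0.166    0.11   107.    ] travel [ -1.97 -38.44  10.51] spin -1.2
[ 5.109e-01 -1.660e-01  5.100e-02  1.070e+02] travel [ -1.97 -38.43  16.41] spin -1.2
```

Call:
carry_out --steps '[{"travel": [-0.2,-4,0.2],"spin": -1.2,"fingers": 0.45},{"travel": [-0.4,-8,0.4],"spin": -1.2,"fingers": 0.45},{"travel": [-0.6,-12,0.6],"spin": -1.2,"fingers": 0.45},{"travel": [-0.8,-16,0.8],"spin": -1.2,"fingers": 0.45},{"travel": [-1,-20,1],"spin": -1.2,"fingers": 0.45},{"travel": [-1.2,-24,1.2],"spin": -1.2,"fingers": 0.45},{"travel": [-1.4,-28,1.4],"spin": -1.2,"fingers": 0.45},{"travel": [-1.6,-32,1.5],"spin": -1.2,"fingers": 0.45},{"travel": [-1.8,-36,3],"spin": -1.2,"fingers": 0.45},{"travel": [-2,-38.4,6],"spin": -1.2,"fingers": 0.45}]'

```text
clock: 1.77
position: [0.5143, -0.1694, 0.1586]
tool_rot: [-0.452, 3.101, -0.01]
force: [0.7, -0.3, 1.0]
finger_gap: 0.0384
grasp_force: 0.0
```

```bash
python3 - <<'E'
from h import *
k=knob(1.194)
plan([(*k[:2],.11,107),(*k[:2],.051,107)])
cv2.imwrite("pics/t1.png",cv2.resize(env.capture("scene")[150:280,140:310,::-1],None,fx=4,fy=4,interpolation=cv2.INTER_CUBIC))
E
```

```text
t 1.77 pos [ 0.5143 -0.1694  0.1586] yang 106.60 tilt [ 0.009 -0.005 -1.   ] F [ 0.7 -0.3  1. ] gap 0.0384 gf 0.0
[  0.5109  -0.166    0.11   107.    ] travel [0.26 0.46 4.85] spin -0.4
[ 5.109e-01 -1.660e-01  5.100e-02  1.070e+02] travel [ 0.3   0.5  10.75] spin -0.4
```

View pics/t1.png

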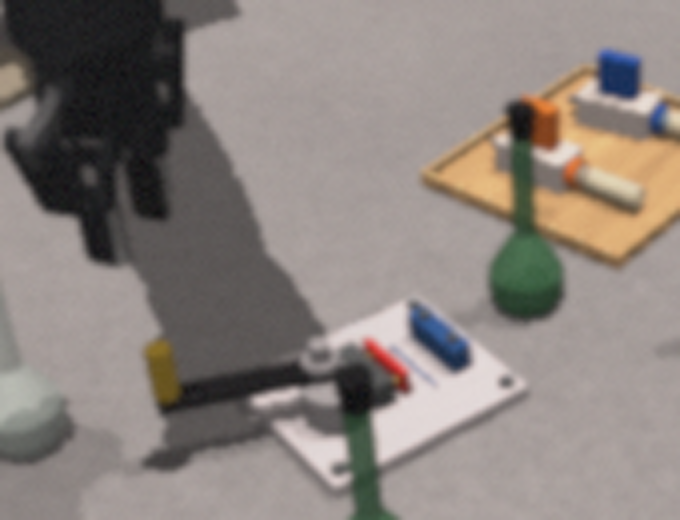

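The gripper hangs above the knob at crop (160,370), and flask c is clear at the left edge. I'll descend in two stages.

Call:
carry_out --steps '[{"travel": [0,0.2,1.5],"spin": 0,"fingers": 0.45},{"travel": [0,0.2,3.5],"spin": 0,"fingers": 0.45},{"travel": [0,0.2,5],"spin": 0,"fingers": 0.45},{"travel": [0,0.2,6],"spin": 0,"fingers": 0.45},{"travel": [0,0.2,6],"spin": 0,"fingers": 0.45}]'

```text
clock: 2.23
position: [0.507, -0.1611, 0.0925]
tool_rot: [0.457, -3.103, -0.005]
force: [-0.6, -0.4, 0.4]
finger_gap: 0.0385
grasp_force: 0.0
```

```bash
python3 - <<'E'
from h import *
k=knob(1.194)
plan([(*k[:2],.09,107),(*k[:2],.052,107)])
E
```

```text
t 2.23 pos [ 0.507  -0.1611  0.0925] yang 106.74 tilt [-0.005  0.002 -1.   ] F [-0.6 -0.4  0.4] gap 0.0385 gf 0.0
[ 5.109e-01 -1.660e-01  9.000e-02  1.070e+02] travel [-0.24 -0.58  0.25] spin -0.3
[ 5.109e-01 -1.660e-01  5.200e-02  1.070e+02] travel [-0.26 -0.6   4.05] spin -0.3
```

Call:
carry_out --steps '[{"travel": [-0.2,-0.6,0.5],"spin": 0,"fingers": 0.45},{"travel": [-0.2,-0.6,1.5],"spin": 0,"fingers": 0.45},{"travel": [-0.2,-0.6,2.7],"spin": 0,"fingers": 0.45},{"travel": [-0.2,-0.6,3.6],"spin": 0,"fingers": 0.45},{"travel": [-0.2,-0.6,4],"spin": 0,"fingers": 0.45},{"travel": [-0.2,-0.6,4],"spin": 0,"fingers": 0.3},{"travel": [-0.2,-0.6,4],"spin": 0,"fingers": 0.1},{"travel": [-0.2,-0.6,4],"spin": 0,"fingers": 0.1},{"travel": [-0.2,-0.6,4],"spin": 0,"fingers": 0.1}]'

```text
clock: 2.98
position: [0.5132, -0.1668, 0.0555]
tool_rot: [-0.458, 3.107, 0.002]
force: [1.2, 2.8, -2.6]
finger_gap: 0.0142
grasp_force: 58.4
```

```bash
python3 - <<'E'
from h import *
plan([(*knob(q)[:2],.052) for q in (1.194,1.1,1,.9,.8,.7,.6,.5,.4,.3,.2,.1,0,-.05)])
E
```

```text
t 2.98 pos [ 0.5132 -0.1668  0.0555] yang 106.77 tilt [ 0.001  0.001 -1.   ] F [ 1.2  2.8 -2.6] gap 0.0142 gf 58.4
[ 0.5109 -0.166   0.052 ] travel [0.19 0.14 0.35] spin 0.0
[ 0.5046 -0.1604  0.052 ] travel [0.64 0.86 0.35] spin 0.0
[ 0.4985 -0.1538  0.052 ] travel [1.03 1.67 0.35] spin 0.0
[ 0.493  -0.1466  0.052 ] travel [1.35 2.51 0.35] spin 0.0
[ 0.4883 -0.139   0.052 ] travel [1.58 3.38 0.35] spin 0.0
[ 0.4844 -0.1309  0.052 ] travel [1.72 4.27 0.35] spin 0.0
[ 0.4813 -0.1224  0.052 ] travel [1.77 5.16 0.35] spin 0.0
[ 0.4791 -0.1137  0.052 ] travel [1.73 6.06 0.35] spin 0.0
[ 0.4778 -0.1048  0.052 ] travel [1.6  6.95 0.35] spin 0.0
[ 0.4773 -0.0958  0.052 ] travel [1.39 7.83 0.35] spin 0.0
[ 0.4778 -0.0868  0.052 ] travel [1.08 8.67 0.36] spin 0.0
[ 0.4791 -0.0779  0.052 ] travel [0.7  9.49 0.36] spin 0.0
[ 0.4814 -0.0692  0.052 ] travel [ 0.23 10.26  0.36] spin 0.0
[ 0.4828 -0.0649  0.052 ] travel [-0.03 10.62  0.36] spin 0.0
```

Call:
carry_out --steps '[{"travel": [0.2,0.35,0],"spin": 0,"fingers": 0.1},{"travel": [0.45,0.7,0],"spin": 0,"fingers": 0.1},{"travel": [0.85,1.5,0],"spin": 0,"fingers": 0.1},{"travel": [1.15,2.4,0],"spin": 0,"fingers": 0.1},{"travel": [1.4,3.25,0],"spin": 0,"fingers": 0.1},{"travel": [1.55,4.1,0],"spin": 0,"fingers": 0.1},{"travel": [1.6,5.0,0],"spin": 0,"fingers": 0.1},{"travel": [1.6,5.0,0],"spin": 0,"fingers": 0.1}]'

```text
clock: 3.65
position: [0.4782, -0.1255, 0.0554]
tool_rot: [0.454, -3.098, 0.008]
force: [-10.7, -4.8, 5.7]
finger_gap: 0.0142
grasp_force: 60.7
```

```bash
python3 - <<'E'
from h import *
plan([(*knob(q)[:2],.055) for q in (.7,.6,.5,.4,.3,.2,.1,0,-.05)])
E
```

```text
t 3.65 pos [ 0.4782 -0.1255  0.0554] yang 106.67 tilt [-0.01  -0.007 -1.   ] F [-10.7  -4.8   5.7] gap 0.0142 gf 60.7
[ 0.4844 -0.1309  0.055 ] travel [-0.44 -0.69  0.04] spin 0.0
[ 0.4813 -0.1224  0.055 ] travel [-0.39  0.2   0.03] spin 0.0
[ 0.4791 -0.1137  0.055 ] travel [-0.43  1.1   0.03] spin 0.0
[ 0.4778 -0.1048  0.055 ] travel [-0.56  1.99  0.02] spin 0.0
[ 0.4773 -0.0958  0.055 ] travel [-0.77  2.87  0.02] spin 0.0
[ 0.4778 -0.0868  0.055 ] travel [-1.07  3.72  0.01] spin 0.0
[ 0.4791 -0.0779  0.055 ] travel [-1.46  4.53  0.01] spin 0.0
[ 0.4814 -0.0692  0.055 ] travel [-1.92  5.3  -0.  ] spin 0.0
[ 0.4828 -0.0649  0.055 ] travel [-2.18  5.67 -0.01] spin 0.0
```

Call:
carry_out --steps '[{"travel": [0,0,0],"spin": 0,"fingers": 0.1},{"travel": [0,0,0],"spin": 0,"fingers": 0.1}]'

```text
clock: 3.82
position: [0.4782, -0.1255, 0.0553]
tool_rot: [0.454, -3.098, 0.006]
force: [-11.1, -4.0, 6.9]
finger_gap: 0.0137
grasp_force: 60.9
```

```bash
python3 - <<'E'
from h import *
plan([(*knob(q)[:2],.055) for q in (.6,.5,.4,.3,.2,.1,0,-.05,-.1)])
print(env.state()["dq"].round(3))
E
```

```text
t 3.82 pos [ 0.4782 -0.1255  0.0553] yang 106.69 tilt [-0.01  -0.005 -1.   ] F [-11.1  -4.    6.9] gap 0.0137 gf 60.9
[ 0.4813 -0.1224  0.055 ] travel [-0.39  0.2   0.03] spin 0.0
[ 0.4791 -0.1137  0.055 ] travel [-0.43  1.1   0.03] spin 0.0
[ 0.4778 -0.1048  0.055 ] travel [-0.56  1.99  0.02] spin 0.0
[ 0.4773 -0.0958  0.055 ] travel [-0.77  2.87  0.02] spin 0.0
[ 0.4778 -0.0868  0.055 ] travel [-1.07  3.72  0.01] spin 0.0
[ 0.4791 -0.0779  0.055 ] travel [-1.46  4.53  0.01] spin 0.0
[ 0.4814 -0.0692  0.055 ] travel [-1.92  5.3   0.  ] spin 0.0
[ 0.4828 -0.0649  0.055 ] travel [-2.18  5.67 -0.  ] spin 0.0
[ 0.4844 -0.0608  0.055 ] travel [-2.46  6.02 -0.01] spin 0.0
[-0.001  0.002  0.     0.     0.002 -0.002]
```

Call:
carry_out --steps '[{"travel": [0.3,0.4,0],"spin": 0,"fingers": 0.1},{"travel": [0.25,0.9,0],"spin": 0,"fingers": 0.1},{"travel": [0.15,1.8,0],"spin": 0,"fingers": 0.1},{"travel": [-0.05,2.7,0],"spin": 0,"fingers": 0.1},{"travel": [-0.4,3.5,0],"spin": 0,"fingers": 0.1},{"travel": [-0.75,4.3,0],"spin": 0,"fingers": 0.1},{"travel": [-0.75,4.3,0],"spin": 0,"fingers": 0.1}]'

```text
clock: 4.4
position: [0.4745, -0.0804, 0.0553]
tool_rot: [0.456, -3.102, 0.002]
force: [-5.7, 0.5, 4.0]
finger_gap: 0.0142
grasp_force: 60.7
```

```bash
python3 - <<'E'
from h import *
plan([(*knob(q)[:2],.055) for q in (.1,0,-.05,-.1)])
E
```

```text
t 4.4 pos [ 0.4745 -0.0804  0.0553] yang 106.73 tilt [-0.006 -0.002 -1.   ] F [-5.7  0.5  4. ] gap 0.0142 gf 60.7
[ 0.4791 -0.0779  0.055 ] travel [-0.51  0.1   0.03] spin 0.0
[ 0.4814 -0.0692  0.055 ] travel [-0.98  0.88  0.02] spin 0.0
[ 0.4828 -0.0649  0.055 ] travel [-1.24  1.24  0.02] spin 0.0
[ 0.4844 -0.0608  0.055 ] travel [-1.51  1.6   0.02] spin 0.0
```

Call:
carry_out --steps '[{"travel": [0.0,0.3,0],"spin": 0,"fingers": 0.1},{"travel": [-0.2,0.6,0],"spin": 0,"fingers": 0.1},{"travel": [-0.3,0.9,0],"spin": 0,"fingers": 0.1},{"travel": [-0.3,0.9,0],"spin": 0,"fingers": 0.1}]'

```text
clock: 4.73
position: [0.4758, -0.0725, 0.0553]
tool_rot: [0.454, -3.103, 0.006]
force: [-5.1, -3.1, 1.3]
finger_gap: 0.0141
grasp_force: 60.3
```

Call:
carry_out --steps '[{"travel": [-0.2,0.3,0],"spin": 0,"fingers": 0.1},{"travel": [-0.4,0.6,0],"spin": 0,"fingers": 0.1},{"travel": [-0.4,0.6,0],"spin": 0,"fingers": 0.1}]'

```text
clock: 4.98
position: [0.4764, -0.0703, 0.0554]
tool_rot: [0.448, -3.098, 0.024]
force: [-9.1, -17.3, 3.3]
finger_gap: 0.014
grasp_force: 60.7
```

```bash
python3 - <<'E'
from h import *
plan([(*knob(q)[:2],.055) for q in (.1,0,-.05,-.1)])
P=[(.5132,-.1668),(.4782,-.1255),(.4745,-.0804),env.state()["position"][:2]]
f=least_squares(lambda c:[np.hypot(*(np.array(a)-c))-.09 for a in P],[.567,-.096]);print(f.x,f.fun,knob(0),pose(p,[[0,-.0621,0]]))
E
```

```text
t 4.98 pos [ 0.4764 -0.0703  0.0554] yang 106.45 tilt [-0.009 -0.017 -1.   ] F [ -9.1 -17.3   3.3] gap 0.014 gf 60.7
[ 0.4791 -0.0779  0.055 ] travel [-0.04 -0.81  0.05] spin 0.0
[ 0.4814 -0.0692  0.055 ] travel [-0.5  -0.04  0.03] spin 0.0
[ 0.4828 -0.0649  0.055 ] travel [-0.76  0.33  0.02] spin 0.0
[ 0.4844 -0.0608  0.055 ] travel [-1.04  0.68  0.01] spin 0.0
[ 0.56324902 -0.09277985] [-0.0006474   0.00112598 -0.00039169 -0.00031027] [ 0.48135914 -0.06920974  0.05      ] [[ 0.56733317 -0.09582679  0.        ]]
```

The lever is hard against its open end stop (17 N reaction, 1.23 rad swept). Release, rise and go to the blue cassette.

Call:
carry_out --steps '[{"travel": [-0.1,-0.4,0],"spin": 0,"fingers": 0.1},{"travel": [-0.1,-0.4,0],"spin": 0,"fingers": 0.45},{"travel": [-0.1,-0.4,0],"spin": 0,"fingers": 0.45},{"travel": [-0.1,-0.4,-1],"spin": 0,"fingers": 0.45},{"travel": [-0.1,-0.4,-3],"spin": 0,"fingers": 0.45},{"travel": [-0.1,-0.4,-6],"spin": 0,"fingers": 0.5},{"travel": [-0.1,-0.4,-9.5],"spin": 0,"fingers": 0.5},{"travel": [-0.1,3.2,-11],"spin": 3,"fingers": 0.5},{"travel": [-0.1,7,-12],"spin": 6,"fingers": 0.5},{"travel": [-0.1,7,-12],"spin": 6,"fingers": 0.5}]'

```text
clock: 5.82
position: [0.4614, 0.0071, 0.1793]
tool_rot: [-0.299, 3.122, 0.002]
force: [0.3, -0.2, -0.3]
finger_gap: 0.043
grasp_force: 0.0
```

```bash
python3 - <<'E'
from h import *
im=env.capture("top");cv2.imwrite("pics/t2.png",im[:,:,::-1])
plan([(.531,.2845,.17,97.4),(.531,.2845,.09,97.4),(.531,.2845,.036,97.4)])
E
```

```text
t 5.87 pos [0.4618 0.0052 0.178 ] yang 101.00 tilt [ 0.004 -0.    -1.   ] F [-0.8 -0.4 -0. ] gap 0.0426 gf 0.0
[ 0.531   0.2845  0.17   97.4   ] travel [-12.12  26.1    0.83] spin 3.6
[5.310e-01 2.845e-01 9.000e-02 9.740e+01] travel [-12.08  26.11   8.83] spin 3.6
[5.310e-01 2.845e-01 3.600e-02 9.740e+01] travel [-12.06  26.12  14.23] spin 3.6
```

Call:
carry_out --steps '[{"travel": [-1.6,3.5,0],"spin": 1,"fingers": 0.5},{"travel": [-3.2,7,0],"spin": 2,"fingers": 0.5},{"travel": [-4.8,10.5,0],"spin": 3,"fingers": 0.5},{"travel": [-6.4,14,0.2],"spin": 3.6,"fingers": 0.5},{"travel": [-8,17.5,0.5],"spin": 3.6,"fingers": 0.5},{"travel": [-9.6,21,1],"spin": 3.6,"fingers": 0.5},{"travel": [-11.2,24.3,3],"spin": 3.6,"fingers": 0.5},{"travel": [-12.1,26.1,5],"spin": 3.6,"fingers": 0.5},{"travel": [-12.1,26.1,7.5],"spin": 3.6,"fingers": 0.5},{"travel": [-12.1,26.1,8],"spin": 3.6,"fingers": 0.5}]'

```text
clock: 6.7
position: [0.5293, 0.2818, 0.0912]
tool_rot: [0.199, -3.129, 0.004]
force: [-1.5, -0.4, -0.8]
finger_gap: 0.0428
grasp_force: 0.0
```

```bash
python3 - <<'E'
from h import *
plan([(.531,.2845,.09,97.4),(.531,.2845,.037,97.4)])
cv2.imwrite("pics/t3.png",cv2.resize(env.capture("scene")[110:250,210:400,::-1],None,fx=4,fy=4,interpolation=cv2.INTER_CUBIC))
E
```

```text
t 6.7 pos [0.5293 0.2818 0.0912] yang 97.27 tilt [-0.006 -0.003 -1.   ] F [-1.5 -0.4 -0.8] gap 0.0428 gf 0.0
[5.310e-01 2.845e-01 9.000e-02 9.740e+01] travel [-0.2   0.24  0.12] spin -0.1
[5.310e-01 2.845e-01 3.700e-02 9.740e+01] travel [-0.23  0.25  5.42] spin -0.1
```

View pics/t3.png

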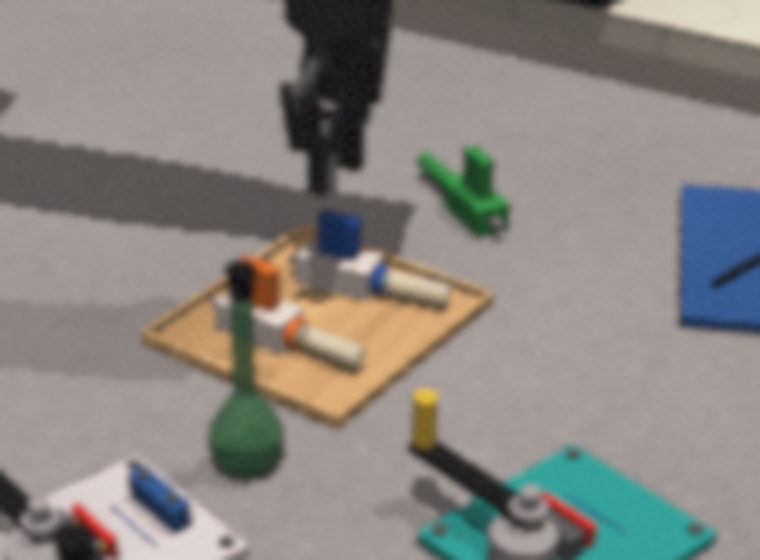

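The gripper is over the blue fin at crop (340,235), and both fingers straddle it (tips about (320,190) and (352,165)). I'll descend and grip.

Call:
carry_out --steps '[{"travel": [0,0,1],"spin": 0,"fingers": 0.5},{"travel": [-0.1,0.2,2.5],"spin": 0,"fingers": 0.5},{"travel": [-0.1,0.2,4],"spin": 0,"fingers": 0.5},{"travel": [-0.1,0.2,5],"spin": 0,"fingers": 0.5},{"travel": [-0.1,0.2,5.3],"spin": 0,"fingers": 0.5},{"travel": [-0.1,0.2,5.3],"spin": 0,"fingers": 0.35},{"travel": [-0.1,0.2,5.3],"spin": 0,"fingers": 0.2},{"travel": [-0.1,0.2,5.3],"spin": 0,"fingers": 0.05},{"travel": [-0.1,0.2,5.3],"spin": 0,"fingers": 0.05},{"travel": [-0.1,0.2,5.3],"spin": 0,"fingers": 0.05}]'

```text
clock: 7.58
position: [0.533, 0.2842, 0.0433]
tool_rot: [-0.196, 3.134, 0.0]
force: [-0.5, 1.0, 1.5]
finger_gap: 0.0109
grasp_force: 63.6
```

```bash
python3 - <<'E'
from h import *
plan([])
E
```

```text
t 7.58 pos [0.533  0.2842 0.0433] yang 97.14 tilt [ 0.002  0.    -1.   ] F [-0.5  1.   1.5] gap 0.0109 gf 63.6
```

Call:
carry_out --steps '[{"travel": [0,0,0],"spin": 0,"fingers": 0.4},{"travel": [0,0,0],"spin": 0,"fingers": 0.4},{"travel": [0,0,0.4],"spin": 0,"fingers": 0.4},{"travel": [0,0,0.8],"spin": 0,"fingers": 0.4},{"travel": [0,0,0.8],"spin": 0,"fingers": 0.4}]'

```text
clock: 8.0
position: [0.5313, 0.2837, 0.0331]
tool_rot: [0.196, -3.134, 0.001]
force: [-1.1, 0.1, 0.2]
finger_gap: 0.0344
grasp_force: 0.0
```

Call:
carry_out --steps '[{"travel": [0,0,0],"spin": 0,"fingers": 0.2},{"travel": [0,0,0],"spin": 0,"fingers": 0.05},{"travel": [0,0,0],"spin": 0,"fingers": 0.05},{"travel": [0,0,0],"spin": 0,"fingers": 0.05},{"travel": [0,0,0],"spin": 0,"fingers": 0.05}]'

```text
clock: 8.42
position: [0.532, 0.2839, 0.0341]
tool_rot: [0.196, -3.135, 0.0]
force: [-0.2, -0.1, -1.6]
finger_gap: 0.0109
grasp_force: 59.0
```

```bash
python3 - <<'E'
from h import *
plan([])
E
```

```text
t 8.42 pos [0.532  0.2839 0.0341] yang 97.15 tilt [-0. -0. -1.] F [-0.2 -0.1 -1.6] gap 0.0109 gf 59.0
```

Call:
carry_out --steps '[{"travel": [0,0,-0.5],"spin": 0,"fingers": 0.05},{"travel": [0,0,-1.5],"spin": 0,"fingers": 0.05},{"travel": [0,0,-3.5],"spin": 0,"fingers": 0.05},{"travel": [0,0,-6.5],"spin": 0,"fingers": 0.05},{"travel": [0,0,-10],"spin": 0,"fingers": 0.05},{"travel": [0,0,-13.5],"spin": 0,"fingers": 0.05},{"travel": [0,0,-17],"spin": 0,"fingers": 0.05},{"travel": [0,0,-19],"spin": 0,"fingers": 0.05},{"travel": [0,0,-20],"spin": 0,"fingers": 0.05}]'

```text
clock: 9.17
position: [0.5344, 0.2849, 0.2401]
tool_rot: [-0.195, 3.128, 0.004]
force: [-0.3, 0.9, -0.6]
finger_gap: 0.0113
grasp_force: 59.0
```

```bash
python3 - <<'E'
from h import *
# remeasure the clamp unobstructed: lever knob open
im=env.capture("top");s=im[195:300,280:390].astype(int)
cv2.imwrite("pics/t4.png",cv2.resize(im[190:280,270:380,::-1],None,fx=6.6,fy=6.6,interpolation=cv2.INTER_CUBIC))
for z in (.23,.12,.06):
    pass
c=pose(p,[[0,-.004,0]])[0]
plan([(*c[:2],z,90+np.degrees(p[2])) for z in(.23,.1,.06,.043)])
E
```

```text
t 9.22 pos [0.5346 0.285  0.2402] yang 97.15 tilt [ 0.008  0.003 -1.   ] F [ 0.4  0.7 -0.3] gap 0.0111 gf 59.0
[ 5.84500e-01 -4.03000e-02  2.30000e-01  7.27978e+01] travel [ -0.9  -32.9    0.95] spin 24.4
[ 5.84500e-01 -4.03000e-02  1.00000e-01  7.27978e+01] travel [ -0.79 -32.93  13.95] spin 24.4
[ 5.84500e-01 -4.03000e-02  6.00000e-02  7.27978e+01] travel [ -0.76 -32.94  17.95] spin 24.4
[ 5.84500e-01 -4.03000e-02  4.30000e-02  7.27978e+01] travel [ -0.74 -32.95  19.65] spin 24.4
```

View pics/t4.png

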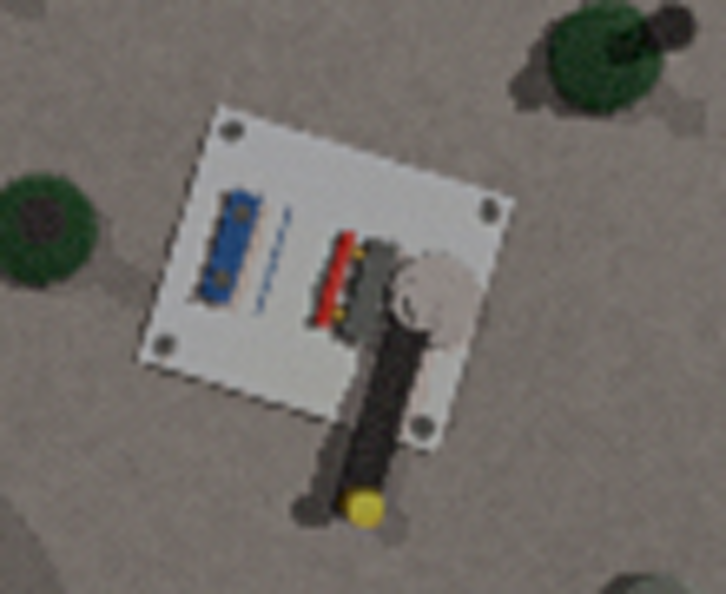

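The lever is fully open, pointing along clamp -x with its knob at crop (365,508). The stop is at (230,248), the red pad at (335,280), and the channel is clear.

```bash
python3 - <<'E'
from h import *
g=lambda c:crop2full(c,[270,190],6.6)
c,s=np.cos(p[2]),np.sin(p[2])
def loc(w): d=w[:,:2]-p[:2];return (np.c_[d[:,0]*c+d[:,1]*s,-d[:,0]*s+d[:,1]*c]*1e3).round(1)
k=ray("top",g([(365,508)]),.082);print("knob",k,loc(k),"expect",knob(0))
print("stop",loc(ray("top",g([(261,200),(232,303)]),.032)));print("pad",loc(ray("top",g([(343,232),(314,327)]),.030)))
# cassette: tool frame; clamp yaw
E
```

```text
knob [[ 0.48204811 -0.06889483  0.082     ]] [[-89.4 -61.6]] expect [ 0.48135914 -0.06920974  0.05      ]
stop [[ 23.1  15. ]
 [-23.7  13.6]]
pad [[ 20.7 -23.6]
 [-22.8 -23.9]]
```

Call:
carry_out --steps '[{"travel": [0,-2.5,0],"spin": 2,"fingers": 0.05},{"travel": [0,-6,0],"spin": 5,"fingers": 0.05},{"travel": [-0.1,-10,0.1],"spin": 8,"fingers": 0.05},{"travel": [-0.2,-14,0.2],"spin": 11,"fingers": 0.05},{"travel": [-0.3,-18,0.3],"spin": 14,"fingers": 0.05},{"travel": [-0.4,-22,0.4],"spin": 17,"fingers": 0.05},{"travel": [-0.5,-26,0.5],"spin": 20,"fingers": 0.05},{"travel": [-0.6,-29.5,0.6],"spin": 23,"fingers": 0.05},{"travel": [-0.7,-32,0.7],"spin": 24.4,"fingers": 0.05},{"travel": [-0.7,-32.7,0.7],"spin": 24.4,"fingers": 0.05}]'

```text
clock: 10.05
position: [0.5792, -0.0433, 0.2252]
tool_rot: [-0.479, -3.102, 0.002]
force: [0.4, 0.7, -1.0]
finger_gap: 0.011
grasp_force: 59.2
```

Call:
carry_out --steps '[{"travel": [0,0,1],"spin": 0,"fingers": 0.05},{"travel": [0,0,4],"spin": 0,"fingers": 0.05},{"travel": [0,0,7],"spin": 0,"fingers": 0.05},{"travel": [0,0,10],"spin": 0,"fingers": 0.05},{"travel": [0,0,11.5],"spin": 0,"fingers": 0.05},{"travel": [0,0,12],"spin": 0,"fingers": 0.05},{"travel": [0,0,12],"spin": 0,"fingers": 0.05}]'

```text
clock: 10.63
position: [0.5771, -0.0378, 0.1044]
tool_rot: [-0.467, -3.101, -0.001]
force: [-0.6, 0.2, -1.0]
finger_gap: 0.0112
grasp_force: 59.2
```

```bash
python3 - <<'E'
from h import *
c=pose(p,[[0,-.004,0]])[0]
plan([(*c[:2],z,90+np.degrees(p[2])) for z in(.08,.044)])
E
```

```text
t 10.63 pos [ 0.5771 -0.0378  0.1044] yang 72.85 tilt [-0.006  0.002 -1.   ] F [-0.6  0.2 -1. ] gap 0.0112 gf 59.2
[ 5.84500e-01 -4.03000e-02  8.00000e-02  7.27978e+01] travel [-0.8  -0.03  2.43] spin 0.1
[ 5.84500e-01 -4.03000e-02  4.40000e-02  7.27978e+01] travel [-0.82 -0.03  6.03] spin 0.1
```

Call:
carry_out --steps '[{"travel": [-0.4,0,0.8],"spin": 0,"fingers": 0.05},{"travel": [-0.8,0,2],"spin": 0,"fingers": 0.05},{"travel": [-0.8,0,2.6],"spin": 0,"fingers": 0.05},{"travel": [-0.8,0,2.6],"spin": 0,"fingers": 0.05},{"travel": [-0.8,0,2.6],"spin": 0,"fingers": 0.05}]'

```text
clock: 11.05
position: [0.5873, -0.0419, 0.081]
tool_rot: [-0.471, -3.105, -0.0]
force: [0.5, 0.0, -1.0]
finger_gap: 0.011
grasp_force: 59.1
```

```bash
python3 - <<'E'
from h import *
c=pose(p,[[0,-.0045,0]])[0]
plan([(*c[:2],z,90+np.degrees(p[2])) for z in(.08,.044)])
a=env.capture("top")[195:275,270:360,::-1];b=env.capture("scene")[195:285,170:300,::-1]
r=lambda i:cv2.resize(i,(396,int(i.shape[0]*396/i.shape[1])),interpolation=cv2.INTER_CUBIC)
a,b=r(a),r(b);h=max(len(a),len(b));o=np.zeros((h,800,3),np.uint8);o[:len(a),:396]=a;o[:len(b),404:]=b;cv2.imwrite("pics/t5.png",o)
# predicted cassette features if at TCP
s=env.state();t=s["position"];bot=t[2]-.030
L=np.array([[.09,0,.013],[-.042,0,.013],[.03,.015,.026],[.03,-.015,.026],[-.03,-.015,.026],[-.03,.015,.026]])
P=pose([t[0],t[1],np.radians(72.85-90)],L)+[0,0,bot]
print("top crop",((proj("top",P)-[270,195]+.5)*4.4-.5).round(0).tolist());print("scene crop",((proj("scene",P)-[170,195]+.5)*396/130-.5+[404,0]).round(0).tolist())
E
```

```text
t 11.05 pos [ 0.5873 -0.0419  0.081 ] yang 72.74 tilt [-0.001  0.    -1.   ] F [ 0.5  0.  -1. ] gap 0.011 gf 59.1
[ 5.84400e-01 -4.08000e-02  8.00000e-02  7.27978e+01] travel [0.31 0.02 0.1 ] spin -0.1
[ 5.84400e-01 -4.08000e-02  4.40000e-02  7.27978e+01] travel [0.31 0.02 3.7 ] spin -0.1
top crop [[240.0, 14.0], [179.0, 210.0], [192.0, 95.0], [237.0, 109.0], [209.0, 200.0], [163.0, 185.0]]
scene crop [[688.0, 151.0], [591.0, 69.0], [657.0, 91.0], [624.0, 107.0], [582.0, 70.0], [613.0, 56.0]]
```

View pics/t5.png

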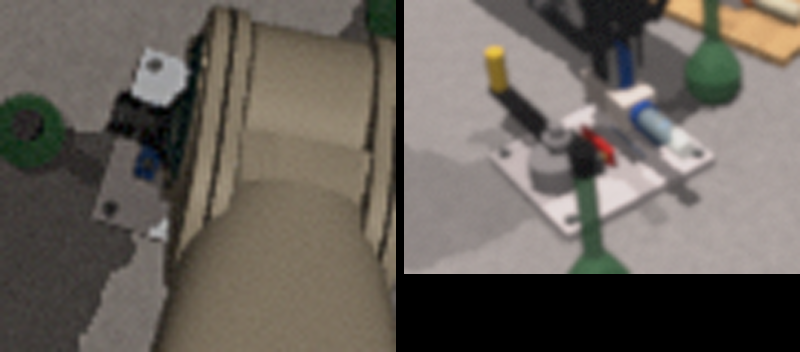

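The cassette is held above the channel, with its tube tip at scene crop (692,145) near the predicted (688,151). The arm hides the top view. I'll descend slowly and watch the force.

Call:
carry_out --steps '[{"travel": [0.3,0,0.3],"spin": 0,"fingers": 0.05},{"travel": [0.3,0,0.8],"spin": 0,"fingers": 0.05},{"travel": [0.3,0,1.2],"spin": 0,"fingers": 0.05},{"travel": [0.3,0,1.4],"spin": 0,"fingers": 0.05},{"travel": [0.3,0,1.4],"spin": 0,"fingers": 0.05},{"travel": [0.3,0,1.4],"spin": 0,"fingers": 0.05}]'

```text
clock: 11.65
position: [0.5844, -0.041, 0.067]
tool_rot: [-0.471, -3.105, -0.0]
force: [-0.2, 0.2, -1.6]
finger_gap: 0.0111
grasp_force: 59.1
```

```bash
python3 - <<'E'
from h import *
c=pose(p,[[0,-.0045,0]])[0]
plan([(*c[:2],z,90+np.degrees(p[2])) for z in(.06,.044)])
b=env.capture("scene")[195:285,190:290,::-1]
cv2.imwrite("pics/t6.png",cv2.resize(b,None,fx=6.6,fy=6.6,interpolation=cv2.INTER_CUBIC))
E
```

```text
t 11.65 pos [ 0.5844 -0.041   0.067 ] yang 72.74 tilt [-0.001  0.    -1.   ] F [-0.2  0.2 -1.6] gap 0.0111 gf 59.1
[ 5.84400e-01 -4.08000e-02  6.00000e-02  7.27978e+01] travel [0.01 0.02 0.7 ] spin -0.1
[ 5.84400e-01 -4.08000e-02  4.40000e-02  7.27978e+01] travel [0.   0.02 2.3 ] spin -0.1
```

View pics/t6.png

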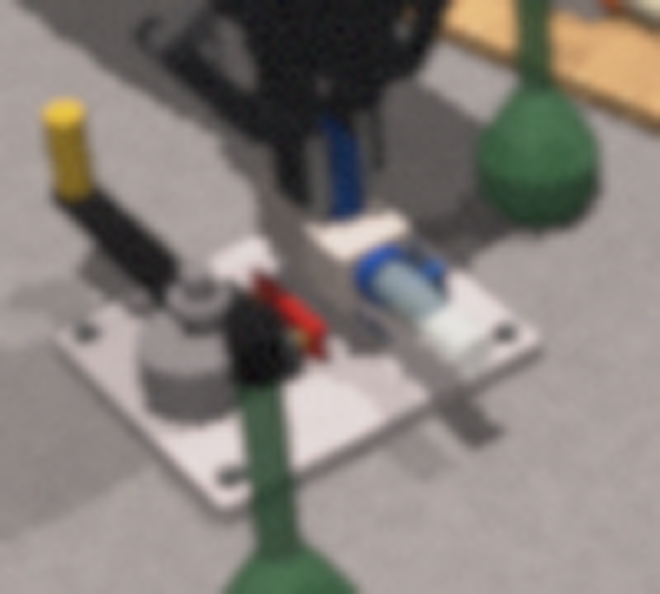

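The cassette hangs level above the channel between the red pad (290,315) and the stop behind it, tube pointing away from the open lever. That was the tenth picture, so I rely on force and pixel numbers from here.

Call:
carry_out --steps '[{"travel": [0,0,0.3],"spin": 0,"fingers": 0.05},{"travel": [0,0,0.6],"spin": 0,"fingers": 0.05},{"travel": [0,0,0.9],"spin": 0,"fingers": 0.05},{"travel": [0,0,0.9],"spin": 0,"fingers": 0.05}]'

```text
clock: 12.03
position: [0.584, -0.0409, 0.0575]
tool_rot: [-0.471, -3.105, -0.0]
force: [-0.5, 0.2, -1.4]
finger_gap: 0.0115
grasp_force: 59.1
```

```bash
python3 -c "
from h import *
plan([])"
```

```text
t 12.03 pos [ 0.584  -0.0409  0.0575] yang 72.75 tilt [-0.001  0.    -1.   ] F [-0.5  0.2 -1.4] gap 0.0115 gf 59.1
```

The block is inside the channel without contact. I'll go a bit lower and feel for the stop along tool +y.

Call:
carry_out --steps '[{"travel": [0,0,0.4],"spin": 0,"fingers": 0.05},{"travel": [0,0,0.8],"spin": 0,"fingers": 0.05},{"travel": [0,0.15,1],"spin": 0,"fingers": 0.05},{"travel": [0,0.25,1],"spin": 0,"fingers": 0.05},{"travel": [0,0.25,1],"spin": 0,"fingers": 0.05}]'

```text
clock: 12.45
position: [0.5852, -0.0384, 0.048]
tool_rot: [-0.471, -3.106, -0.0]
force: [-0.4, 0.1, -0.6]
finger_gap: 0.0107
grasp_force: 59.1
```

Call:
carry_out --steps '[{"travel": [0,0.1,0],"spin": 0,"fingers": 0.05},{"travel": [0,0.15,0],"spin": 0,"fingers": 0.05},{"travel": [0,0.15,0],"spin": 0,"fingers": 0.05}]'

```text
clock: 12.7
position: [0.5857, -0.0377, 0.0484]
tool_rot: [-0.471, -3.106, 0.002]
force: [-1.1, -2.0, -1.8]
finger_gap: 0.0109
grasp_force: 59.1
```

Call:
carry_out --steps '[{"travel": [0,0.1,0],"spin": 0,"fingers": 0.05},{"travel": [0,0.15,0],"spin": 0,"fingers": 0.05},{"travel": [0,0.15,0],"spin": 0,"fingers": 0.05}]'

```text
clock: 12.95
position: [0.5858, -0.0375, 0.0485]
tool_rot: [-0.472, -3.105, 0.007]
force: [-2.2, -6.0, -0.4]
finger_gap: 0.011
grasp_force: 59.3
```

Stop contact felt at TCP y ≈ -0.0377. I'll now back off toward the pad to measure the free gap the same way, staying within about 2 mm of pad compression.

Call:
carry_out --steps '[{"travel": [0,-0.3,0],"spin": 0,"fingers": 0.05},{"travel": [0,-0.6,0],"spin": 0,"fingers": 0.05},{"travel": [0,-0.9,0],"spin": 0,"fingers": 0.05},{"travel": [0,-0.9,0],"spin": 0,"fingers": 0.05},{"travel": [0,-0.9,0],"spin": 0,"fingers": 0.05}]'

```text
clock: 13.37
position: [0.5837, -0.0443, 0.0484]
tool_rot: [0.472, 3.106, 0.001]
force: [-0.7, 0.2, -3.2]
finger_gap: 0.0109
grasp_force: 59.2
```

```bash
python3 -c "
from h import *
plan([])
u=np.array([.2965,.955]);s=env.state();print(s['position'][:2]@u*1e3, np.array([.5857,-.0377])@u*1e3, s['force'][:2]@u)"
```

```text
t 13.37 pos [ 0.5837 -0.0443  0.0484] yang 72.73 tilt [ 0.     0.001 -1.   ] F [-0.7  0.2 -3.2] gap 0.0109 gf 59.2
130.70932065038002 137.65654999999998 -0.07217103013107835
```

Call:
carry_out --steps '[{"travel": [0,-0.1,0],"spin": 0,"fingers": 0.05},{"travel": [0,-0.1,0],"spin": 0,"fingers": 0.05},{"travel": [0,-0.1,0],"spin": 0,"fingers": 0.05}]'

```text
clock: 13.62
position: [0.5833, -0.0452, 0.0483]
tool_rot: [0.471, 3.106, 0.0]
force: [0.1, 0.3, -1.4]
finger_gap: 0.0111
grasp_force: 59.2
```

```bash
python3 -c "
from h import *
u=np.array([.2965,.955]);s=env.state();print(s['position'][:2]@u*1e3, s['force'][:2]@u)"
```

```text
129.78802854028575 0.30152039602922653
```

Call:
carry_out --steps '[{"travel": [0,-0.1,0],"spin": 0,"fingers": 0.05},{"travel": [0,-0.1,0],"spin": 0,"fingers": 0.05},{"travel": [0,-0.1,0],"spin": 0,"fingers": 0.05}]'

```text
clock: 13.87
position: [0.5831, -0.046, 0.0483]
tool_rot: [0.471, 3.106, 0.001]
force: [0.3, 1.1, -1.6]
finger_gap: 0.0112
grasp_force: 59.2
```

```bash
python3 -c "
from h import *
u=np.array([.2965,.955]);s=env.state();print(s['position'][:2]@u*1e3, s['force'][:2]@u)"
```

```text
128.99832129169593 1.1986325968653997
```

Call:
carry_out --steps '[{"travel": [0,-0.1,0],"spin": 0,"fingers": 0.05},{"travel": [0,-0.1,0],"spin": 0,"fingers": 0.05},{"travel": [0,-0.1,0],"spin": 0,"fingers": 0.05}]'

```text
clock: 14.12
position: [0.5829, -0.0468, 0.0483]
tool_rot: [0.471, 3.106, 0.002]
force: [0.1, 2.7, -2.2]
finger_gap: 0.0113
grasp_force: 59.2
```

```bash
python3 -c "
from h import *
u=np.array([.2965,.955]);s=env.state();print(s['position'][:2]@u*1e3, s['force'][:2]@u)"
```

```text
128.0881805599477 2.587279190828845
```

The pad spring shows the expected 1.5 N/mm. Free gap with the cassette in is about 8.1 mm, so half press needs q ≈ 11.1/7.3 ≈ 1.52. I'll move to about 1 mm off the stop and set it down.

Call:
carry_out --steps '[{"travel": [0,0.3,0],"spin": 0,"fingers": 0.05},{"travel": [0,0.7,0],"spin": 0,"fingers": 0.05},{"travel": [0,0.8,0.2],"spin": 0,"fingers": 0.05},{"travel": [0,0.8,0.4],"spin": 0,"fingers": 0.05},{"travel": [0,0.8,0.5],"spin": 0,"fingers": 0.05},{"travel": [0,0.8,0.5],"spin": 0,"fingers": 0.05}]'

```text
clock: 14.62
position: [0.5845, -0.0397, 0.0427]
tool_rot: [-0.471, -3.105, 0.001]
force: [0.6, -0.4, -1.7]
finger_gap: 0.0111
grasp_force: 59.3
```

Call:
carry_out --steps '[{"travel": [0,0,0.1],"spin": 0,"fingers": 0.05},{"travel": [0,0,0.15],"spin": 0,"fingers": 0.05},{"travel": [0,0,0.15],"spin": 0,"fingers": 0.05}]'

```text
clock: 14.87
position: [0.585, -0.0398, 0.042]
tool_rot: [-0.471, -3.106, 0.0]
force: [-0.7, 0.7, 0.0]
finger_gap: 0.0112
grasp_force: 59.6
```

```bash
python3 -c "
from h import *
plan([])
u=np.array([.2965,.955]);s=env.state();print(s['position'][:2]@u*1e3, s['force'][:2]@u)"
```

```text
t 14.87 pos [ 0.585  -0.0398  0.042 ] yang 72.74 tilt [-0. -0. -1.] F [-0.7  0.7  0. ] gap 0.0112 gf 59.6
135.4886013873508 0.47756243697926737
```

Call:
carry_out --steps '[{"travel": [0,0,0.1],"spin": 0,"fingers": 0.05},{"travel": [0,0,0.1],"spin": 0,"fingers": 0.05},{"travel": [0,0,0.1],"spin": 0,"fingers": 0.05}]'

```text
clock: 15.12
position: [0.5851, -0.0397, 0.042]
tool_rot: [0.471, 3.106, -0.0]
force: [-2.8, 0.7, 5.7]
finger_gap: 0.011
grasp_force: 60.5
```

Seated (5.7 N up). Release and lift straight up.

Call:
carry_out --steps '[{"travel": [0,0,-0.1],"spin": 0,"fingers": 0.2},{"travel": [0,0,-0.1],"spin": 0,"fingers": 0.35},{"travel": [0,0,-0.1],"spin": 0,"fingers": 0.35},{"travel": [0,0,-1],"spin": 0,"fingers": 0.35},{"travel": [0,0,-3],"spin": 0,"fingers": 0.35},{"travel": [0,0,-6],"spin": 0,"fingers": 0.4},{"travel": [0,0,-9.5],"spin": -4,"fingers": 0.45},{"travel": [2,-0.5,-12],"spin": -10,"fingers": 0.45},{"travel": [5,-1,-12],"spin": -17,"fingers": 0.45},{"travel": [8,-1.5,-12],"spin": -24,"fingers": 0.45}]'

```text
clock: 15.95
position: [0.5062, -0.0308, 0.1641]
tool_rot: [-0.194, 3.129, -0.003]
force: [-0.6, 0.4, -0.3]
finger_gap: 0.0386
grasp_force: 0.0
```

```bash
cat > cas.py <<'E'
from h import *
def blob(im,m,off,minA=6):
    n,l,st,ce=cv2.connectedComponentsWithStats(m.astype(np.uint8));return [(st[i,4],ce[i].round(2)) for i in range(1,n) if st[i,4]>=minA]
for n in("top","scene"):
    im=env.capture(n);h=cv2.cvtColor(im,cv2.COLOR_RGB2HSV).astype(int);H,S,V=h[...,0],h[...,1],h[...,2]
    print(n,"blue",blob(im,(H>100)&(H<125)&(S>140)&(V>50),0,8),"yel",blob(im,(H>20)&(H<33)&(S>150)&(V>120),0),"red",blob(im,((H<6)|(H>174))&(S>170)&(V>110),0))
# expected positions
T=pose([*pose(p,[[0,0,0]])[0][:2],p[2]],np.array([[0,-.0015,.070],[.09,-.0015,.025],[0,.022,.032]]))
for n in("top","scene"):print(n,"exp fin top, tip, stop top",proj(n,T).round(1).tolist(),"orange",0)
E
python3 cas.py; python3 -c "
from h import *
plan([(.479,-.0695,.15,107),(.479,-.0695,.053,107)])"
```

```text
top blue [(np.int32(3357), array([130.68, 155.33])), (np.int32(9), array([315.44, 217.89])), (np.int32(8), array([306.62, 220.12])), (np.int32(45), array([304.02, 228.27])), (np.int32(41), array([313.37, 229.2 ]))] yel [(np.int32(22), array([265.5, 182. ]))] red [(np.int32(21), array([263.71, 151.67])), (np.int32(20), array([320.  , 232.15])), (np.int32(17), array([541.94, 414.18]))]
scene blue [(np.int32(150), array([100.2 ,  20.25])), (np.int32(12), array([390.17,  49.  ])), (np.int32(175), array([385.73,  74.31])), (np.int32(53), array([443.62, 102.79])), (np.int32(1547), array([404.88, 175.93])), (np.int32(97), array([240.77, 227.22])), (np.int32(8), array([247.38, 242.62]))] yel [(np.int32(45), array([315.71, 213.42])), (np.int32(37), array([199.43, 216.08]))] red [(np.int32(28), array([233.86, 241.79])), (np.int32(10), array([353.1, 239. ]))]
top exp fin top, tip, stop top [[313.4, 229.0], [321.2, 199.8], [304.4, 226.8]] orange 0
scene exp fin top, tip, stop top [[240.6, 222.5], [263.7, 256.1], [249.6, 231.0]] orange 0
t 16.05 pos [ 0.4987 -0.0291  0.1606] yang 96.86 tilt [-0.005  0.001 -1.   ] F [ 0.6  0.  -1.3] gap 0.0382 gf 0.0
[ 4.79e-01 -6.95e-02  1.50e-01  1.07e+02] travel [ 2.43 -3.78  1.06] spin -10.1
[ 4.79e-01 -6.95e-02  5.30e-02  1.07e+02] travel [ 2.38 -3.8  10.76] spin -10.1
```

The fin top is at (313.4,229.2) against an expected (313.4,229.0), so the cassette is centred to about 1 mm. Now back to the knob.

Call:
carry_out --steps '[{"travel": [1.2,-2,0.5],"spin": -5,"fingers": 0.45},{"travel": [2.4,-3.8,1],"spin": -10,"fingers": 0.45},{"travel": [2.4,-3.8,3],"spin": -10,"fingers": 0.45},{"travel": [2.4,-3.8,5],"spin": -10,"fingers": 0.45},{"travel": [2.4,-3.8,6],"spin": -10,"fingers": 0.45},{"travel": [2.4,-3.8,6],"spin": -10,"fingers": 0.45}]'

```text
clock: 16.55
position: [0.4829, -0.0703, 0.0987]
tool_rot: [0.456, -3.104, -0.003]
force: [-0.1, -0.7, 0.6]
finger_gap: 0.038
grasp_force: 0.0
```

```bash
python3 -c "
from h import *
plan([(.479,-.0695,.053,107)])"
```

```text
t 16.55 pos [ 0.4829 -0.0703  0.0987] yang 106.70 tilt [-0.005  0.001 -1.   ] F [-0.1 -0.7  0.6] gap 0.038 gf 0.0
[ 4.79e-01 -6.95e-02  5.30e-02  1.07e+02] travel [0.33 0.18 4.57] spin -0.3
```

Call:
carry_out --steps '[{"travel": [0.1,0.1,1],"spin": 0,"fingers": 0.45},{"travel": [0.1,0.1,2.5],"spin": 0,"fingers": 0.45},{"travel": [0.1,0.1,3.8],"spin": 0,"fingers": 0.45},{"travel": [0.1,0.1,4.3],"spin": 0,"fingers": 0.45},{"travel": [0.1,0.1,4.3],"spin": 0,"fingers": 0.45},{"travel": [0.1,0.1,4.3],"spin": 0,"fingers": 0.3},{"travel": [0.1,0.1,4.3],"spin": 0,"fingers": 0.1},{"travel": [0.1,0.1,4.3],"spin": 0,"fingers": 0.1},{"travel": [0.1,0.1,4.3],"spin": 0,"fingers": 0.1},{"travel": [0.1,0.1,4.3],"spin": 0,"fingers": 0.1}]'

```text
clock: 17.38
position: [0.4839, -0.0697, 0.0587]
tool_rot: [-0.458, 3.107, 0.001]
force: [-2.4, 2.0, 5.9]
finger_gap: 0.0139
grasp_force: 58.6
```

```bash
python3 -c "
from h import *
o=knob(0);q0=[0,.1,.2,.3,.4,.5,.6,.7,.8,.9,1,1.1,1.2,1.3,1.4,1.45,1.5,1.52,1.55]
s=env.state()['position']
plan([(*(s[:2]+knob(q)[:2]-o[:2]),s[2]) for q in q0])"
```

```text
t 17.38 pos [ 0.4839 -0.0697  0.0587] yang 106.76 tilt [ 0.001  0.001 -1.   ] F [-2.4  2.   5.9] gap 0.0139 gf 58.6
[ 0.4839 -0.0697  0.0587] travel [0. 0. 0.] spin 0.0
[ 0.4816 -0.0784  0.0587] travel [ 0.46 -0.77 -0.  ] spin 0.0
[ 0.4803 -0.0873  0.0587] travel [ 0.85 -1.58 -0.  ] spin 0.0
[ 0.4798 -0.0963  0.0587] travel [ 1.15 -2.43 -0.  ] spin 0.0
[ 0.4803 -0.1053  0.0587] travel [ 1.37 -3.3  -0.  ] spin 0.0
[ 0.4816 -0.1142  0.0587] travel [ 1.5  -4.19 -0.  ] spin 0.0
[ 0.4839 -0.1229  0.0587] travel [ 1.54 -5.09 -0.  ] spin 0.0
[ 0.4869 -0.1314  0.0587] travel [ 1.48 -5.99 -0.  ] spin 0.0
[ 0.4908 -0.1395  0.0587] travel [ 1.34 -6.88 -0.  ] spin 0.0
[ 0.4955 -0.1471  0.0587] travel [ 1.11 -7.75 -0.01] spin 0.0
[ 0.501  -0.1543  0.0587] travel [ 0.8  -8.59 -0.01] spin 0.0
[ 0.5071 -0.1609  0.0587] travel [ 0.4  -9.4  -0.01] spin 0.0
[ 0.5139 -0.1668  0.0587] travel [-7.000e-02 -1.016e+01 -1.000e-02] spin 0.0
[ 0.5212 -0.1721  0.0587] travel [-6.200e-01 -1.088e+01 -1.000e-02] spin 0.0
[ 0.529  -0.1765  0.0587] travel [ -1.24 -11.53  -0.  ] spin 0.0
[ 0.5331 -0.1785  0.0587] travel [ -1.57 -11.83  -0.  ] spin 0.0
[ 0.5372 -0.1802  0.0587] travel [ -1.92 -12.12  -0.  ] spin 0.0
[ 0.5389 -0.1809  0.0587] travel [ -2.06 -12.23  -0.  ] spin 0.0
[ 0.5414 -0.1817  0.0587] travel [ -2.28 -12.39  -0.  ] spin 0.0
```

Call:
carry_out --steps '[{"travel": [0.2,-0.4,0],"spin": 0,"fingers": 0.1},{"travel": [0.45,-0.8,0],"spin": 0,"fingers": 0.1},{"travel": [0.85,-1.6,0],"spin": 0,"fingers": 0.1},{"travel": [1.15,-2.4,0],"spin": 0,"fingers": 0.1},{"travel": [1.35,-3.3,0],"spin": 0,"fingers": 0.1},{"travel": [1.5,-4.2,0],"spin": 0,"fingers": 0.1},{"travel": [1.55,-5.1,0],"spin": 0,"fingers": 0.1},{"travel": [1.5,-6,0],"spin": 0,"fingers": 0.1},{"travel": [1.5,-6,0],"spin": 0,"fingers": 0.1}]'

```text
clock: 18.13
position: [0.4833, -0.1337, 0.0585]
tool_rot: [0.454, -3.101, 0.004]
force: [-9.7, -3.8, 13.1]
finger_gap: 0.0138
grasp_force: 59.9
```

```bash
cat > q.py <<'E'
from h import *
# TCP->q, given tool offset from knob seen at q=0 (measured vs camera)
o=np.array([.4839,-.0697])-knob(0)[:2];s=env.state()["position"]
piv=pose(p,[[0,-.0621,0]])[0][:2];d=s[:2]-o-piv;print("q",(np.arctan2(d[1],d[0])-p[2]-np.pi)%(2*np.pi),"r",np.hypot(*d))
plan([(*(knob(q)[:2]+o),s[2]) for q in(.7,.8,.9,1,1.1,1.2,1.3,1.35,1.4,1.45,1.5,1.53)])
E
python3 q.py
```

```text
q 0.70829187691412 r 0.09431464749856532
t 18.13 pos [ 0.4833 -0.1337  0.0585] yang 106.67 tilt [-0.007 -0.004 -1.   ] F [-9.7 -3.8 13.1] gap 0.0138 gf 59.9
[ 0.487  -0.1313  0.0585] travel [-0.42  0.12 -0.  ] spin 0.0
[ 0.4909 -0.1394  0.0585] travel [-0.56 -0.76 -0.  ] spin 0.0
[ 0.4956 -0.1471  0.0585] travel [-0.79 -1.63 -0.  ] spin 0.0
[ 0.501  -0.1543  0.0585] travel [-1.11 -2.48 -0.01] spin 0.0
[ 0.5072 -0.1609  0.0585] travel [-1.51 -3.28 -0.01] spin 0.0
[ 0.5139 -0.1668  0.0585] travel [-1.98 -4.04 -0.01] spin 0.0
[ 0.5212 -0.172   0.0585] travel [-2.53 -4.76 -0.01] spin 0.0
[ 0.5251 -0.1744  0.0585] travel [-2.84 -5.09 -0.02] spin 0.0
[ 0.529  -0.1765  0.0585] travel [-3.15 -5.41 -0.02] spin 0.0
[ 0.5331 -0.1785  0.0585] travel [-3.49 -5.71 -0.02] spin 0.0
[ 0.5372 -0.1802  0.0585] travel [-3.84 -6.   -0.02] spin 0.0
[ 0.5398 -0.1811  0.0585] travel [-4.05 -6.16 -0.02] spin 0.0
```

Call:
carry_out --steps '[{"travel": [0.2,-0.3,0],"spin": 0,"fingers": 0.1},{"travel": [0.1,-0.9,0],"spin": 0,"fingers": 0.1},{"travel": [-0.15,-1.8,0],"spin": 0,"fingers": 0.1},{"travel": [-0.45,-2.7,0],"spin": 0,"fingers": 0.1},{"travel": [-0.85,-3.5,0],"spin": 0,"fingers": 0.1},{"travel": [-1.35,-4.3,0],"spin": 0,"fingers": 0.1},{"travel": [-1.9,-5.0,0],"spin": 0,"fingers": 0.1},{"travel": [-1.9,-5.0,0],"spin": 0,"fingers": 0.1},{"travel": [-1.9,-5.0,0],"spin": 0,"fingers": 0.1}]'

```text
clock: 18.88
position: [0.5179, -0.1766, 0.0587]
tool_rot: [0.457, -3.104, 0.008]
force: [-6.4, -3.9, 6.6]
finger_gap: 0.014
grasp_force: 59.3
```

```bash
python3 q.py;python3 cas.py
```

```text
q 1.2966402751521713 r 0.09568690381890237
t 18.88 pos [ 0.5179 -0.1766  0.0587] yang 106.75 tilt [-0.004 -0.005 -1.   ] F [-6.4 -3.9  6.6] gap 0.014 gf 59.3
[ 0.487  -0.1313  0.0587] travel [ 1.65  5.23 -0.01] spin 0.0
[ 0.4909 -0.1394  0.0587] travel [ 1.51  4.34 -0.01] spin 0.0
[ 0.4956 -0.1471  0.0587] travel [ 1.28  3.47 -0.01] spin 0.0
[ 0.501  -0.1543  0.0587] travel [ 0.97  2.63 -0.01] spin 0.0
[ 0.5072 -0.1609  0.0587] travel [ 0.57  1.82 -0.  ] spin 0.0
[ 0.5139 -0.1668  0.0587] travel [ 0.1   1.06 -0.  ] spin 0.0
[ 0.5212 -0.172   0.0587] travel [-0.45  0.35 -0.  ] spin 0.0
[ 0.5251 -0.1744  0.0587] travel [-0.75  0.01 -0.  ] spin 0.0
[ 0.529  -0.1765  0.0587] travel [-1.07 -0.31 -0.  ] spin 0.0
[ 0.5331 -0.1785  0.0587] travel [-1.4  -0.61 -0.  ] spin 0.0
[ 0.5372 -0.1802  0.0587] travel [-1.75 -0.9  -0.  ] spin 0.0
[ 0.5398 -0.1811  0.0587] travel [-1.97 -1.06 -0.01] spin 0.0
top blue [(np.int32(3354), array([130.68, 155.33])), (np.int32(9), array([315.44, 217.89])), (np.int32(33), array([304.36, 226.82])), (np.int32(41), array([312.56, 229.22])), (np.int32(8), array([302.38, 233.88]))] yel [(np.int32(21), array([265.57, 182.1 ]))] red [(np.int32(22), array([263.77, 151.36])), (np.int32(14), array([318.  , 231.14])), (np.int32(17), array([541.94, 414.18]))]
scene blue [(np.int32(190), array([386.06,  72.62])), (np.int32(53), array([444.08, 102.83])), (np.int32(1541), array([404.88, 175.95])), (np.int32(92), array([241.28, 226.91])), (np.int32(8), array([248.12, 242.62]))] yel [(np.int32(47), array([315.68, 213.89]))] red [(np.int32(6), array([374.17,  49.17])), (np.int32(21), array([236.86, 240.38])), (np.int32(10), array([353.1, 239. ]))]
top exp fin top, tip, stop top [[313.4, 229.0], [321.2, 199.8], [304.4, 226.8]] orange 0
scene exp fin top, tip, stop top [[240.6, 222.5], [263.7, 256.1], [249.6, 231.0]] orange 0
```

The fin shifted 0.8 px (2 mm) to the stop, so the pad has taken up the gap. I'll advance a little, then release to measure the lever angle by camera.

Call:
carry_out --steps '[{"travel": [-0.3,-0.35,0],"spin": 0,"fingers": 0.1},{"travel": [-0.6,-0.65,0],"spin": 0,"fingers": 0.1},{"travel": [-0.85,-0.95,0],"spin": 0,"fingers": 0.1},{"travel": [-0.85,-0.95,0],"spin": 0,"fingers": 0.1},{"travel": [-0.85,-0.95,0],"spin": 0,"fingers": 0.45},{"travel": [-0.85,-0.95,0],"spin": 0,"fingers": 0.45},{"travel": [-0.85,-0.95,-1.5],"spin": 0,"fingers": 0.45},{"travel": [-0.85,-0.95,-4.5],"spin": 0,"fingers": 0.45},{"travel": [-0.85,-0.95,-7],"spin": 0,"fingers": 0.45}]'

```text
clock: 19.73
position: [0.5298, -0.1811, 0.1282]
tool_rot: [0.457, -3.107, 0.0]
force: [0.9, -1.0, 0.0]
finger_gap: 0.0378
grasp_force: 0.0
```

Call:
carry_out --steps '[{"travel": [3,0,-1],"spin": 0,"fingers": 0.45},{"travel": [6,0,-2],"spin": 0,"fingers": 0.45},{"travel": [9,0,-2],"spin": 0,"fingers": 0.45},{"travel": [11,0,-2],"spin": 0,"fingers": 0.45}]'

```text
clock: 20.07
position: [0.4235, -0.2136, 0.1487]
tool_rot: [-0.456, 3.107, -0.004]
force: [-0.6, -0.1, 0.2]
finger_gap: 0.0383
grasp_force: 0.0
```

```bash
cat > lev.py <<'E'
from h import *
def kn():
    im=env.capture("top");h=cv2.cvtColor(im,cv2.COLOR_RGB2HSV).astype(int)
    return im,(h[...,0]>20)&(h[...,0]<35)&(h[...,1]>120)&(h[...,2]>90)
im,m=kn();n,l,st,ce=cv2.connectedComponentsWithStats(m.astype(np.uint8));print([(st[i,4],ce[i]) for i in range(1,n) if st[i,4]>5])
exp=lambda q:proj("top",[[*knob(q)[:2],.082]])[0]
for i in range(1,n):
    if st[i,4]>5 and 320<ce[i][0]<380 and 220<ce[i][1]<290:
        f=least_squares(lambda a:exp(a[0])-ce[i],[1.4]);w=ray("top",[ce[i]],.082);print("q",f.x,"res",f.fun,w)
E
python3 lev.py; python3 -c "
from h import *
plan([])"; python3 cas.py|head -2
python3 - <<'E'
# calibrate same detector on earlier pictures
import cv2,numpy as np;from h import *
for n in("top0","t2"):
    h=cv2.cvtColor(cv2.imread(f"pics/{n}.png"),cv2.COLOR_BGR2HSV).astype(int);m=(h[...,0]>20)&(h[...,0]<35)&(h[...,1]>120)&(h[...,2]>90)
    k,l,st,ce=cv2.connectedComponentsWithStats(m.astype(np.uint8));print(n,[(st[i,4],ce[i].round(2)) for i in range(1,k) if st[i,4]>5 and 300<ce[i][0]<390], "exp q0",proj("top",[[*knob(0)[:2],.082]]))
E
```

```text
[(np.int32(27), array([265.51851852, 181.88888889])), (np.int32(26), array([364.5, 248. ]))]
q [1.48498271] res [0.37349133 0.15042132] [[ 0.53385041 -0.17817332  0.082     ]]
t 20.12 pos [ 0.4202 -0.2133  0.1479] yang 106.62 tilt [-0.003 -0.001 -1.   ] F [-3.   2.  -0.5] gap 0.0384 gf 0.0
top blue [(np.int32(3351), array([130.67, 155.35])), (np.int32(8), array([315.5, 218. ])), (np.int32(42), array([303.86, 228.21])), (np.int32(39), array([312.62, 229.36]))] yel [(np.int32(21), array([265.57, 182.1 ])), (np.int32(21), array([364.81, 247.95]))] red [(np.int32(21), array([263.71, 151.67])), (np.int32(15), array([318.13, 231.07])), (np.int32(17), array([541.94, 414.18]))]
scene blue [(np.int32(163), array([109.07,  18.98])), (np.int32(12), array([390.17,  48.58])), (np.int32(176), array([385.81,  74.36])), (np.int32(50), array([443.72, 102.8 ])), (np.int32(1553), array([404.94, 175.96])), (np.int32(91), array([241.33, 226.95])), (np.int32(8), array([248.12, 242.62]))] yel [(np.int32(45), array([315.71, 213.42])), (np.int32(45), array([182.22, 247.91]))] red [(np.int32(6), array([374.17,  49.17])), (np.int32(18), array([236.44, 239.89])), (np.int32(12), array([352.5 , 238.58]))]
top0 [(np.int32(24), array([359.92, 256.08]))] exp q0 [[324.99270435 266.79821915]]
t2 [(np.int32(26), array([325. , 266.5]))] exp q0 [[324.99270435 266.79821915]]
```

The gripper strayed close to flask c. I'll lift straight up at once and check the flask.

Call:
carry_out --steps '[{"travel": [0,0,-2],"spin": 0,"fingers": 0.45},{"travel": [0,0,-5],"spin": 0,"fingers": 0.45},{"travel": [0,0,-8],"spin": 0,"fingers": 0.45},{"travel": [4,0,-8],"spin": 0,"fingers": 0.45},{"travel": [4,4,-8],"spin": 0,"fingers": 0.45},{"travel": [4,8,-8],"spin": 0,"fingers": 0.45},{"travel": [4,12,-8],"spin": 0,"fingers": 0.45}]'

```text
clock: 20.8
position: [0.3524, -0.1096, 0.2284]
tool_rot: [-0.45, 3.107, -0.002]
force: [0.3, 1.0, 0.3]
finger_gap: 0.0385
grasp_force: 0.0
```

```bash
python3 lev.py; python3 - <<'E'
from h import *
plan([])
for n,(u,v) in(("scene",(145,235)),("top",(370,285))):
    a=cv2.imread(f"pics/{n}0.png");b=env.capture(n)[:,:,::-1]
    w,hh=(30,45) if n=="scene" else (22,22)
    A=a[v-hh:v+hh,u-w:u+w].astype(int);B=b[v-hh:v+hh,u-w:u+w].astype(int);d=abs(A-B).sum(2)
    print(n,"changed px",(d>60).sum(),"of",d.size,"mean",d.mean().round(1))
    da,db=A.sum(2)<110,B.sum(2)<110;print("dark centroid",[np.argwhere(x).mean(0).round(2)[::-1]+[u-w,v-hh] for x in(da,db)],da.sum(),db.sum())
    # template shift of upper part
    t=a[v-30:v+30,u-16:u+16];r=cv2.matchTemplate(np.ascontiguousarray(b[v-45:v+45,u-30:u+30]),t,cv2.TM_CCOEFF_NORMED);print("match",cv2.minMaxLoc(r)[1::2],"unmoved=(14,15)")
E
```

```text
[(np.int32(27), array([265.51851852, 181.88888889])), (np.int32(26), array([364.5, 248. ]))]
q [1.48498271] res [0.37349133 0.15042132] [[ 0.53385041 -0.17817332  0.082     ]]
t 20.85 pos [ 0.3484 -0.1027  0.2274] yang 106.84 tilt [-0.002  0.006 -1.   ] F [-5.6  4.1 -0. ] gap 0.0385 gf 0.0
scene changed px 594 of 5400 mean 32.5
dark centroid [array([133.51, 212.22]), array([133.68, 212.45])] 41 38
match (0.8977159261703491, (14, 15)) unmoved=(14,15)
top changed px 0 of 1936 mean 9.3
dark centroid [array([380.31, 290.23]), array([380.43, 290.23])] 35 35
match (0.8931026458740234, (14, 15)) unmoved=(14,15)
```

Flask c has not moved: template match is unshifted in both views, and the force reading came from the arm's own motion. The lever is at q = 1.485, so cam push is 10.8 mm. Less the 8.05 mm gap, the spring is pressed about 2.8 mm. The cassette is seated at the stop and the robot is clear, so I hand in.

```bash
python3 -c "
from bench import env
print(env.close_job())"
```

```text
the job is handed in; nothing more can be done
None
```

I handed the job in: the blue cassette is centred in the channel and held against the stop, its tube pointing away from the open-lever side, with the pad spring pressed in about 2.8 mm by my measurement; the arm passed close to flask c on the way out, but the camera shows the flask did not move.

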